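Set a battery pack in the corner stops of a spot welder and lower the electrode arm

TASK

Stand the three-cell battery pack on the spot welder's work plate, nickel strip up, pushed gently home so that its broad face is flush against the back stop and its end flush against the side stop. Then swing the raised electrode arm down by its T-handle and let it come to rest softly on the strip (do not let it fall), and let go. Leave the other things on the bench where they are.

Things in the scene. Friction and masses are not known exactly. Their poses are not given: they have to be found in the camera images.
- pack: The pack to weld: three red-sleeved cells in a row, 64.5 mm along the row, 21.5 thick, 72 tall along the cells, 0.15-0.27 kg; broad faces flat, row ends round (radius 10.75). Lies on a broad face, strip end facing the robot or sideways. Origin: centre of the face it lies on at the start. Axes as it lies: x along the cells from strip end to insulated end, y along the row, z up.
- pack_foot (a point): Centre of the pack's insulated end (brown fibre plate), on the mid-plane, 10.75 mm from either broad face. The pack may stand in the stops with either broad face to the back.
- pack_top (a point): Centre of the pack's strip end (bright nickel strip across the three cell ends), 72 mm from pack_foot, on the mid-plane. Pinched across the row close to this end with a light grip (about 3 N), the lying pack swings foot-down between the fingers by its own weight as this end is raised; a firm grip (20 N) keeps it from turning.
- welder: Bench spot welder, fixed. x away from the robot, y left, z up (yaw within 0.2). Origin: on the bench, below where pack_foot comes when the pack stands snug in the stops, row along y. Work plate: top 12 mm above the bench, x -47 to 65, y -75 to 75 mm. Grey console behind it: 155 by 200 mm, front at x = 65 mm, 93 mm high; the arm's fork on it reaches z = 133 mm.
- stop_corner (a point): Inner corner of the two black stops, on the plate's top, 10.75 mm in x and 32.25 mm in y from the welder's origin. From here the back stop runs 83 mm to the right (-y), its front face at the corner's x; the side stop runs 32 mm towards the robot (-x), its right face at the corner's y. Both are 10 mm thick and 16 mm high, so fingers higher than that pass above them.
- swing (a joint): Electrode arm hinged on the console, rad. 1.83: raised, leaning back past upright on its rest (the start). 0: level towards the robot, both copper electrodes resting on a pack seated in the stops; with no pack it would sink to -0.12. Once forward of upright (1.57) it falls by its own weight (0.32 kg, hardly braked, no spring), so it must be guided down.
- swing_hinge (a point): Hinge axis of the arm (parallel to the welder's y): 85 mm behind the welder's origin (x), 115 mm above the bench.
- swing_handle (a point): Middle of the arm's T-handle: round black bar 12 mm thick, 110 mm long, along the welder's y, 150 mm from the hinge: 150 cos q before it and 150 sin q above it at joint value q. The 16 mm wide arm meets it in the middle; pinch either half some 32 mm from the middle, it turns between the fingers. Electrodes: 85 mm from the hinge, in a copper block 34 mm wide.
- long_pack: Bystander: finished four-cell pack, same cells, 86 by 21.5 mm, 72 mm tall, standing. Origin under its centre, row along y.
- cell: Bystander: single cell standing upright, 21 mm across, 70 mm tall. Origin under its centre.
- meter: Bystander: multimeter lying flat, 160 by 78 by 34 mm. Origin under its centre, long side along x.
- pliers: Bystander: pliers lying flat, about 170 by 60 by 13 mm. Origin near the joint, jaws to +x.
- tape: Bystander: roll of amber tape lying flat, 76 mm across, 20 mm high. Origin under its centre.
- spool: Bystander: flat spool of nickel strip, 96 mm across, 16 mm high. Origin under its centre.
- screwdriver: Bystander: screwdriver lying along its x axis, about 200 mm long.
Not all that is in view belongs to the job. Leave any blue or pink look-alike of the pack alone.

How it is judged:
By the outcome, as a careful person would: the job done as asked, in the order asked, and still so for the second after the job is handed in, with the robot touching nothing.
It also fails if it takes over 64 s, if anything falls off the work surface, if the arm or the gripper's body presses on something with over 40 N, if the wrist force passes 120 N, or if a joint passes its speed limit or range.

ROBOT

A 7-joint arm with a two-finger parallel gripper is mounted at the origin on the work surface. World frame = base frame: x ahead of the robot, y to its left, z up, the work surface at z = 0. Lengths are in m, angles in degrees, forces in N, time in s.
With the tool pointing down it reaches from about 0.425 to 0.825 m from the base axis. Payload 3.6 kg.
Tool frame: the origin (TCP) lies between the finger pads; the fingertips stand 22 mm ahead of it and the grasp point (between the pads) lies 3 mm ahead of it; z points along the fingers, y is the line along which they close (so a half turn about z gives the same grasp; the last joint's range is limited). The gripper opens to 93 mm and grips with 3 to 60 N. Pads are 15 mm wide; open, the fingers measure 128 mm over their backs; the gripper's body (75 mm by 188 mm) begins 65 mm behind the grasp point.
Start: joints at [-72.622, 35.231, -0.722, 81.555, 0.464, 63.22, -2.315], TCP at [0.21, 0.615, 0.241] pointing down, gripper open.
Joint ranges: [-178.69, 178.69], [-17.37, 117.87], [-77.05, 75.6], [15.02, 138.74], [-78.02, 258.01], [0.78, 113.62], [-162.83, 162.83]. Speed limits (degrees/s): [159.86, 159.86, 180, 180, 180, 180, 180].

INTERFACE

Orientations are given as [roll, pitch, yaw] about the fixed x, y, z axes, in that order (R = Rz(yaw) Ry(pitch) Rx(roll)).
In Python, from rig import robot gives the robot as it stands.
- The arm moves only by the shell command python3 -m inch 'ROWS' [FORCE]. ROWS is text: rows parted by semicolons, each of 7 numbers parted by spaces: the opening, from 0 (shut) to 1 (fully open), then the shift along the tool's x, y, z scaled (see below), then the turn, a rotation vector about the tool's x, y, z scaled (see below). A call has 1 to 5 rows; each row is the pose to reach, as a shift and turn from the pose commanded when the call began, along the tool's axes at that moment, turning the shorter way round; what a row does not reach only later rows make up. The controller multiplies each number of a shift by 0.15 m and each number of a turn by pi rad. A row lasts 1/12 s, in which the tool goes at most 41.7 mm and 7.16 degrees, less where a joint would pass 70% of its speed; a pose out of reach is approached as far as the arm can. A call with a number of a shift or a turn outside -1 to 1 is refused whole. A call with a gripper value outside its range is refused whole. The fingers move at their own pace and stop on an object; FORCE is the grip in N (left out, the last holds). Time passes only in rows, so rows that repeat a pose let the fingers close. It gives the time, the measured TCP pose, the force, the opening and the grip force at its end, in the units of the state.
- robot.observe(): the state, without advancing time (a new reading comes with each control period).
- robot.snapshot(name): name is "scene" or "side" or "wrist"; returns the picture (400x640x3 uint8, red, green, blue); there is no depth.
- robot.calibration(name): a dict with "mtx" (3x3 intrinsics, pixels), "camera_from_world" (4x4, takes a point from world to camera coordinates). Camera axes: x right, y up, looking along -z (the intrinsics and any distortion apply to the point x, -y, -z); pixel columns grow to the right and rows downward; lengths in m; the calibration is good to about 2 mm. A picture is of the moment at which its call begins: read the wrist's pose just before it. calibration takes no time and is no camera call; for the wrist camera it gives the pose at the moment of the call.
- robot.hand_in(): hands the job in; it is judged then, once.
The state is a dict: "t": time; "qpos": joint angles; "joint_vel": joint speeds; "joint_torque": joint torques, N m; "ee_pos": TCP position; "tcp_rot": TCP orientation; "contact_force": force on the tool from outside, world axes, zero at the start; "ft_torque": the same for the moment, N m; "width": opening from 0.0 (shut) to 1.0 (fully open); "grasp_force": force on a finger pad.
Only numpy, scipy, OpenCV 4.12 (cv2) and the standard library are available. Lean on these libraries where they do the work, as an engineer would, in place of code of your own. Each camera call takes 0.05 s, during which the arm holds its last target. There are 200 camera calls.

## Working session

There is one attempt and no reset: what is moved stays moved. The work goes in short steps, Python scripts to look and compute and a shell command to move; the robot and the scene stay as the last step left them, time stands still between calls to the robot, and variables do not carry over. Pictures are saved under pics/ and viewed, at most 10 in all, crops included, and the job is handed in when it is done.

```bash
ls; mkdir -p pics; python3 - <<'E'
from rig import robot
import cv2
for n in("scene","side"):
    cv2.imwrite(f"pics/{n}0.png",robot.snapshot(n)[:,:,::-1])
    c=robot.calibration(n);print(n,c)
print(robot.observe())
E
```

```text
pics
scene {'mtx': array([[517.75065095,   0.        , 324.55179219],
       [  0.        , 517.75065095, 195.68322748],
       [  0.        ,   0.        ,   1.        ]]), 'camera_from_world': array([[ 0.19656526,  0.98045397, -0.0084917 , -0.14449292],
       [-0.66757334,  0.1401709 ,  0.73123044,  0.33634519],
       [ 0.71812808, -0.13806567,  0.68207766, -1.89121535],
       [ 0.        ,  0.        ,  0.        ,  1.        ]])}
side {'mtx': array([[405.34034089,   0.        , 319.56643701],
       [  0.        , 405.34034089, 201.7052078 ],
       [  0.        ,   0.        ,   1.        ]]), 'camera_from_world': array([[-0.97896577, -0.2032504 , -0.01775635,  0.57537395],
       [ 0.12887171, -0.68348641,  0.71849733, -0.1581444 ],
       [-0.15817109,  0.701096  ,  0.69530303, -1.32547582],
       [ 0.        ,  0.        ,  0.        ,  1.        ]])}
{'t': 0.1, 'qpos': array([-72.62095542,  35.28234369,  -0.72181746,  81.63120175,
         0.46532187,  63.21768296,  -2.31814374]), 'joint_vel': array([ 0.10058182, -0.0783643 , -0.05820114, -0.11716317,  0.05490403,
        0.05041176,  0.02570674]), 'joint_torque': array([ 3.50725486e-04, -4.60044408e+01,  2.09610639e-01, -1.66243064e+01,
       -6.12162240e-02,  1.69562409e-02,  1.10026640e-04]), 'ee_pos': array([0.21031114, 0.61435102, 0.23961789]), 'tcp_rot': array([-1.79871710e+02,  3.20577744e-03,  1.61102667e+02]), 'contact_force': array([ 0.31883583, -0.39995721, -0.18641737]), 'ft_torque': array([-0.02335155, -0.07481979, -0.00290799]), 'grasp_force': 0.0, 'width': 1.00273008999228}
```

View pics/scene0.png

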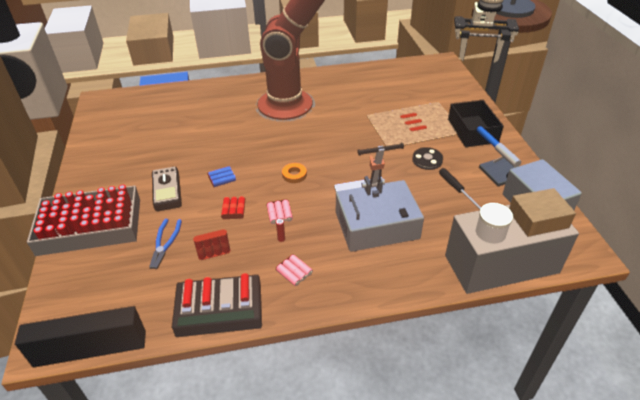

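View pics/side0.png

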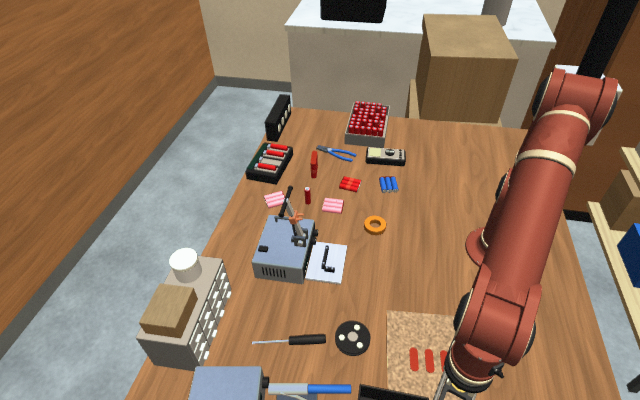

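Scene: the red pack lies at about (233,208) and the welder at about (378,205). Side: the pack is at (350,184), the plate at (327,262) and the handle at (290,200). I'll zoom in on these.

```bash
cat > h.py <<'E'
import numpy as np, cv2
from rig import robot
def ray(n,u,v):
    c=robot.calibration(n);K=c["mtx"];T=c["camera_from_world"];R=T[:3,:3];o=-R.T@T[:3,3]
    d=np.linalg.inv(K)@[u,v,1];return o,R.T@[d[0],-d[1],-d[2]]
def at(n,u,v,z):
    o,d=ray(n,u,v);return o+d*(z-o[2])/d[2]
def proj(n,P):
    c=robot.calibration(n);T=c["camera_from_world"];p=T[:3,:3]@np.asarray(P,float)+T[:3,3]
    q=c["mtx"]@[p[0],-p[1],-p[2]];return q[:2]/q[2]
def tiles(name,L):
    # L: (img,u0,v0,w) 4:3 crops
    t=[]
    for im,u,v,w in L:
        h=int(w*.75);t.append(cv2.resize(im[v:v+h,u:u+w],(400,300),interpolation=cv2.INTER_CUBIC))
    cv2.imwrite(name,np.vstack([np.hstack(t[:2]),np.hstack(t[2:])]))
E
python3 - <<'E'
from h import *
a=cv2.imread("pics/scene0.png");b=cv2.imread("pics/side0.png")
tiles("pics/t1.png",[(a,200,180,80),(a,325,140,120),(b,320,160,60),(b,250,180,120)])
for n,u,v,z in [("scene",233,208,.01),("side",350,184,.01),("scene",362,205,.093),("side",327,262,.012)]: print(n,at(n,u,v,z))
E
```

```text
scene [ 0.52053147 -0.22376237  0.01      ]
side [ 0.51454653 -0.22331921  0.01      ]
scene [0.66668368 0.11521086 0.093     ]
side [0.52988282 0.16141203 0.012     ]
```

View pics/t1.png

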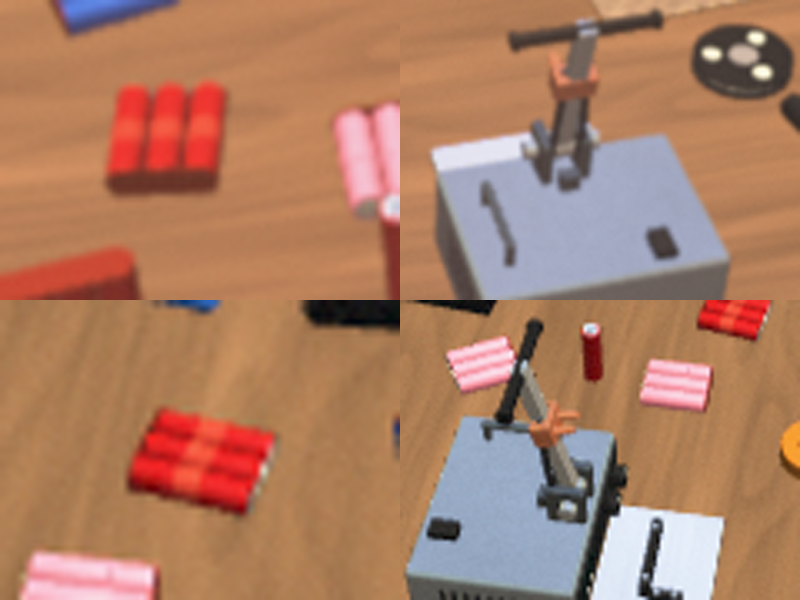

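```bash
cat >> h.py <<'E'
def fitpose(obs,x0):
    from scipy.optimize import least_squares
    def W(p,P): c,s=np.cos(p[2]),np.sin(p[2]);return [p[0]+c*P[0]-s*P[1],p[1]+s*P[0]+c*P[1],P[2]]
    f=lambda p:np.ravel([proj(n,W(p,P))-uv for n,uv,P in obs])
    r=least_squares(f,x0,loss="soft_l1");return r.x,f(r.x).reshape(-1,2)
E
python3 - <<'E'
from h import *
hz=.115+.15*np.sin(1.83);hx=.085-.15*np.cos(1.83)
S="scene";D="side"
o=[(S,(335.8,191.6),(.065,-.1,.093)),(S,(405.4,180.5),(.065,.1,.093)),(S,(423.4,218.6),(.22,.1,.093)),(S,(346,229.4),(.22,-.1,.093)),
(S,(358.6,152),(hx,-.055,hz)),(S,(403,145.4),(hx,.055,hz)),
(D,(268.6,215.4),(.22,-.1,.093)),(D,(315.1,220.5),(.065,-.1,.093)),(D,(304,268.2),(.065,.1,.093)),(D,(252.4,261.6),(.22,.1,.093)),
(D,(346.9,245.1),(-.047,-.075,.012)),(D,(337,282),(-.047,.075,.012)),(D,(290.5,187.5),(hx,-.055,hz)),(D,(281.5,215.4),(hx,.055,hz))]
p,r=fitpose(o,[.58,.12,0]);print("welder",p,np.round(r.T,1))
print("foot",at(S,232.4,216.4,.01075),at(D,342.2,182.5,.0195)); print("top",at(S,234.4,197.6,.0195),at(D,359.3,187.75,.01075))
E
```

```text
welder [0.52408953 0.158026   0.01189093] [[-0.8 -0.4  0.9  2.7  0.  -1.2 -0.1 -0.5 -3.2 -2.8  0.1  2.9 -0.3 -1.2]
 [-2.7 -2.1 -1.5 -0.  -0.8 -0.2 -2.6 -1.7  0.  -1.   0.4  1.2  0.1 -0.9]]
foot [ 0.55493746 -0.22772517  0.01075   ] [ 0.54381085 -0.21573644  0.0195    ]
top [ 0.48808741 -0.21626552  0.0195    ] [ 0.47656784 -0.20774476  0.01075   ]
```

```bash
cat >> h.py <<'E'
from scipy.spatial.transform import Rotation as Ro
def go(P,rpy=None):
    s=robot.observe();R=Ro.from_euler("xyz",s["tcp_rot"],degrees=True)
    d=R.inv().apply(np.asarray(P)-s["ee_pos"])/.15
    r=(R.inv()*Ro.from_euler("xyz",rpy,degrees=True)).as_rotvec()/np.pi if rpy is not None else np.zeros(3)
    print("at",np.round(s["ee_pos"],4),np.round(s["tcp_rot"],1),"F",np.round(s["contact_force"],1),"w",round(s["width"],3),round(s["grasp_force"],1),"t",round(s["t"],2));print("shift",np.round(d,3),"turn",np.round(r,3),"dist",np.linalg.norm(d)*.15)
E
A='1 -.75 -.8 -.25 0 0 0'
python3 -m inch '1 -.75 -.8 -.25 0 0 0;1 -.75 -.8 -.25 0 0 0;1 -.75 -.8 -.25 0 0 0;1 -.75 -.8 -.25 0 0 0;1 -.75 -.8 -.25 0 0 0'
python3 -m inch '1 -.75 -.8 -.25 0 0 0;1 -.75 -.8 -.25 0 0 0;1 -.75 -.8 -.25 0 0 0;1 -.75 -.8 -.25 0 0 0;1 -.75 -.8 -.25 0 0 0'
python3 -m inch '1 -.75 -.8 -.25 0 0 -.105;1 -.75 -.8 -.25 0 0 -.105;1 -.75 -.8 -.25 0 0 -.105;1 -.75 -.8 -.25 0 0 -.105;1 -.75 -.8 -.25 0 0 -.105'
python3 - <<'E'
from h import *
go([.46,-.06,.35],[180,0,180])
c=robot.calibration("wrist");cv2.imwrite("pics/w1.png",robot.snapshot("wrist")[:,:,::-1])
T=c["camera_from_world"];print(np.round(c["mtx"],1),-T[:3,:3].T@T[:3,3],T[2,:3]);print(proj("wrist",[.524,.158,.012]))
E
```

```text
t: 0.52
ee_pos: [0.2841, 0.4573, 0.2798]
tcp_rot: [-179.9, 0.3, 160.4]
contact_force: [2.3, -0.6, -0.9]
width: 0.998
grasp_force: 0.0
t: 0.93
ee_pos: [0.3504, 0.3072, 0.3173]
tcp_rot: [-179.9, 0.3, 160.3]
contact_force: [0.6, 0.3, -0.6]
width: 0.999
grasp_force: 0.0
t: 1.35
ee_pos: [0.4156, 0.1595, 0.3542]
tcp_rot: [-179.9, 0.2, 179.6]
contact_force: [0.2, -0.4, 0.1]
width: 1.0
grasp_force: 0.0
at [0.4156 0.1595 0.3542] [-179.9    0.2  179.6] F [ 0.2 -0.4  0.1] w 1.0 0.0 t 1.35
shift [-0.307 -1.461  0.032] turn [-0.001  0.001 -0.002] dist 0.22394771289914575
[[326.4   0.  317. ]
 [  0.  326.4 196.6]
 [  0.    0.    1. ]] [0.34114435 0.16083344 0.49844188] [-0.26987675  0.00342606  0.96288878]
[317.50652047 224.09780091]
```

View pics/w1.png

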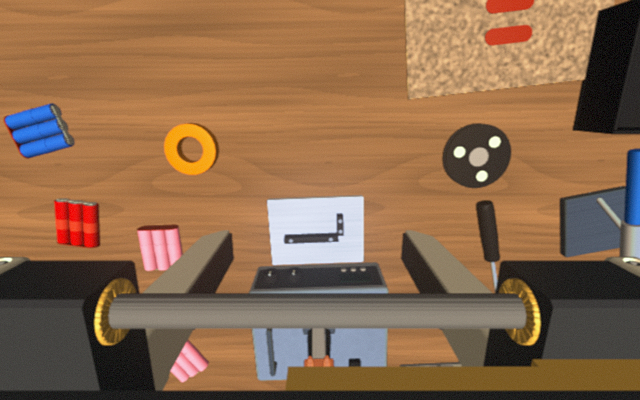

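Wrist: the white plate spans (267,197) to (364,266), with the stops' L at (285–343, 214–242) and its corner near (337,234). The red pack is at about (77,223).

```bash
python3 - <<'E'
from h import *
im=cv2.imread("pics/w1.png");
a=cv2.resize(im[190:280,255:375],(800,600),interpolation=cv2.INTER_CUBIC)[:, :]
a=cv2.resize(a,(480,360));b=cv2.resize(im[190:260,40:110],(320,320),interpolation=cv2.INTER_CUBIC);b=cv2.copyMakeBorder(b,0,40,0,0,0)
cv2.imwrite("pics/c1.png",np.hstack([a,b]))
O=[.524,.158,0];
for P in [(-.047,-.075,.012),(-.047,.075,.012),(.01075,.03225,.028),(.01075,.03225,.012),(.01075,-.05075,.012),(.065,0,.093)]: print(P,proj("wrist",np.add(O,P)))
E
```

```text
(-0.047, -0.075, 0.012) [268.72690255 196.0784186 ]
(-0.047, 0.075, 0.012) [365.66853689 195.02309424]
(0.01075, 0.03225, 0.028) [338.42441887 234.04675634]
(0.01075, 0.03225, 0.012) [337.80500897 230.22100903]
(0.01075, -0.05075, 0.012) [285.78341262 230.76118794]
(0.065, 0, 0.093) [318.03242212 288.03463382]
```

View pics/c1.png

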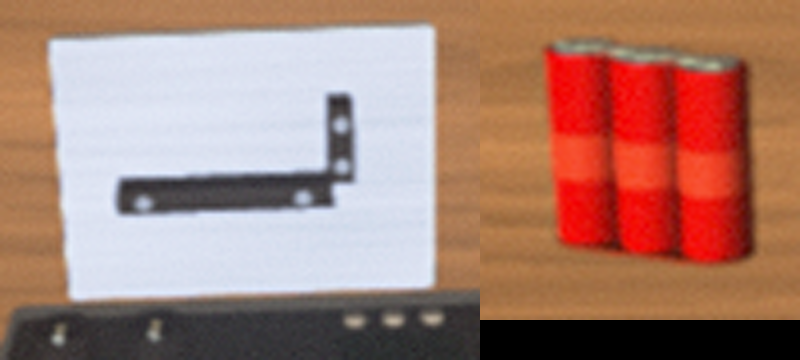

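Plate corners, stop corner (337,233.5) and pack outline all read from the crop. Next I fit both poses.

```bash
python3 - <<'E'
from h import *
w="wrist";z=.012
o=[(w,(268,200),(-.047,-.075,z)),(w,(363.5,196.5),(-.047,.075,z)),(w,(363.8,262),(.065,.075,z)),(w,(273,264.5),(.065,-.075,z)),(w,(337,233.5),(.01075,.03225,z)),(w,(284.75,235),(.01075,-.05075,z)),(w,(336.5,213.8),(-.02125,.03225,z))]
p,r=fitpose(o,[.52,.158,0]);print(p,np.round(r.T,1))
q=.01075
o=[(w,(54.7,201.4),(-.036,-.03225,q)),(w,(98.4,204.2),(-.036,.03225,q)),(w,(58.6,242.5),(.036,-.03225,q)),(w,(99.5,244.7),(.036,.03225,q))]
p,r=fitpose(o,[.52,-.22,0]);print(p,np.round(r.T,1))
E
```

```text
[0.52874382 0.15655837 0.02564176] [[-0.7  0.4 -0.  -0.4  0.1  0.5  0.1]
 [ 0.2  0.3  0.4  1.  -1.  -0.7 -0.3]]
[ 0.5194838  -0.22364175 -0.12670207] [[ 0.1 -1.7  0.7  0.2]
 [-1.5  0.2 -0.2  1.8]]
```

```bash
python3 - <<'E'
from h import *
go([.4957,-.2206,.14],[180,0,173])
E
```

```text
at [0.4164 0.1583 0.3544] [-179.8    0.2  179.4] F [ 0.5 -2.3  0.4] w 0.998 0.0 t 1.4
shift [-0.552 -2.516  1.438] turn [-0.001  0.001  0.035] dist 0.44252929636467175
```

```bash

python3 -m inch '1 -.18 -.84 .3 0 0 0;1 -.18 -.84 .3 0 0 0;1 -.18 -.84 .3 0 0 0;1 -.18 -.84 .3 0 0 0;1 -.18 -.84 .3 0 0 0' >/dev/null
python3 -m inch '1 -.18 -.84 .55 0 0 0;1 -.18 -.84 .55 0 0 0;1 -.18 -.84 .55 0 0 0;1 -.18 -.84 .55 0 0 0;1 -.18 -.84 .55 0 0 0' >/dev/null
python3 -m inch '1 -.18 -.84 .57 0 0 .035;1 -.18 -.84 .57 0 0 .035;1 -.18 -.84 .57 0 0 .035;1 -.18 -.84 .57 0 0 .035;1 -.18 -.84 .57 0 0 .035' >/dev/null
python3 -m inch '1 0 0 0 0 0 0;1 0 0 0 0 0 0' >/dev/null
python3 - <<'E'
from h import *
go([.4957,-.2206,.14],[180,0,173])
im=robot.snapshot("wrist")[:,:,::-1];cv2.imwrite("pics/w2.png",im)
c,s=np.cos(-.127),np.sin(-.127)
for x,y in [(-.036,-.03225),(-.036,.03225),(.036,-.03225),(.036,.03225)]: print(proj("wrist",[.5195+c*x-s*y,-.2236+s*x+c*y,.01075]))
E
```

```text
at [ 0.4956 -0.2098  0.1405] [179.9   0.  173.9] F [ 0.4 -0.6 -0.2] w 0.999 0.0 t 2.82
shift [-0.008 -0.071  0.003] turn [0.001 0.    0.005] dist 0.010795507514268656
[266.22864126 181.34785277]
[341.03885149 182.81308146]
[267.86194954 257.64776367]
[337.86778016 258.87758159]
```

View pics/w2.png

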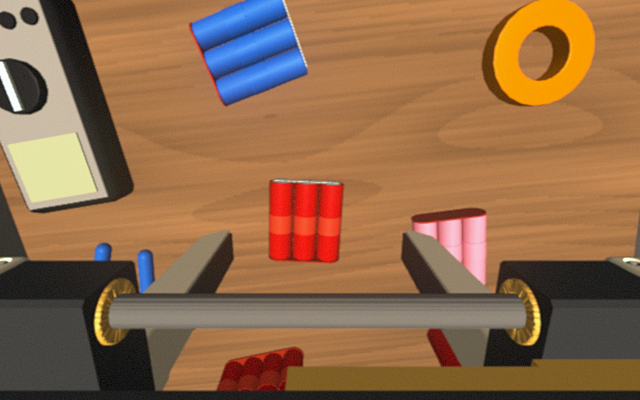

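Wrist: the pack corners are at (269,183), (343,183), (268,259) and (340,261), within 2 px of prediction. The pink pack at (450,245) clears the fingers.

```bash
python3 - <<'E'
from h import *
go([.497,-.219,.025],[180,0,173])
E
```

```text
at [ 0.4956 -0.2098  0.1409] [1.799e+02 1.000e-01 1.739e+02] F [ 0.   0.3 -0. ] w 1.002 0.0 t 2.87
shift [-0.014 -0.062  0.773] turn [0.001 0.    0.005] dist 0.11630215672715748
```

```bash

python3 -m inch '1 -.01 -.06 .15 0 0 .005;1 -.01 -.06 .3 0 0 .005;1 -.01 -.06 .5 0 0 .005;1 -.01 -.06 .67 0 0 .005;1 -.01 -.06 .75 0 0 .005' >/dev/null
python3 -m inch '.8 0 0 .02 0 0 0;.75 0 0 .02 0 0 0;.7 0 0 .02 0 0 0;.65 0 0 .02 0 0 0;.65 0 0 .02 0 0 0' 3
python3 -m inch '.6 0 0 0 0 0 0;.6 0 0 0 0 0 0;.6 0 0 0 0 0 0;.6 0 0 0 0 0 0;.6 0 0 0 0 0 0' 3
```

```text
t: 3.7
ee_pos: [0.4956, -0.2216, 0.026]
tcp_rot: [180.0, 0.1, 172.8]
contact_force: [-0.2, 2.3, 1.9]
width: 0.691
grasp_force: 1.3
t: 4.12
ee_pos: [0.4955, -0.2216, 0.025]
tcp_rot: [180.0, 0.1, 172.8]
contact_force: [0.2, 3.3, 4.8]
width: 0.693
grasp_force: 3.0
```

```bash

python3 -m inch '.6 0 0 -.04 0 0 0;.6 -.005 0 -.08 0 0 0;.6 -.01 0 -.12 0 0 0;.6 -.03 0 -.16 0 0 0;.6 -.05 0 -.2 0 0 0' 3
python3 -m inch '.6 -.02 0 -.04 0 0 0;.6 -.05 0 -.08 0 0 0;.6 -.08 0 -.12 0 0 0;.6 -.11 0 -.16 0 0 0;.6 -.15 0 -.2 0 0 0' 3
python3 -m inch '.6 -.04 0 -.04 0 0 0;.6 -.08 0 -.08 0 0 0;.6 -.12 0 -.12 0 0 0;.6 -.12 0 -.16 0 0 0;.6 -.12 0 -.2 0 0 0' 3
python3 - <<'E'
from h import *
im=robot.snapshot("side")[:,:,::-1]; im2=robot.snapshot("scene")[:,:,::-1];im3=robot.snapshot("wrist")[:,:,::-1]
tiles("pics/t2.png",[(im,300,130,100),(im2,180,150,100),(im3,0,0,533),(im3,220,150,200)])
E
```

```text
t: 4.53
ee_pos: [0.5021, -0.2235, 0.0552]
tcp_rot: [-180.0, -0.0, 172.8]
contact_force: [0.3, -0.4, -1.0]
width: 0.694
grasp_force: 3.0
t: 4.95
ee_pos: [0.5246, -0.2257, 0.0852]
tcp_rot: [180.0, -0.0, 172.8]
contact_force: [0.0, -0.4, -3.1]
width: 0.69
grasp_force: 3.0
t: 5.37
ee_pos: [0.5426, -0.228, 0.1151]
tcp_rot: [-180.0, -0.0, 172.8]
contact_force: [-0.4, -0.1, -2.6]
width: 0.694
grasp_force: 3.0
```

View pics/t2.png

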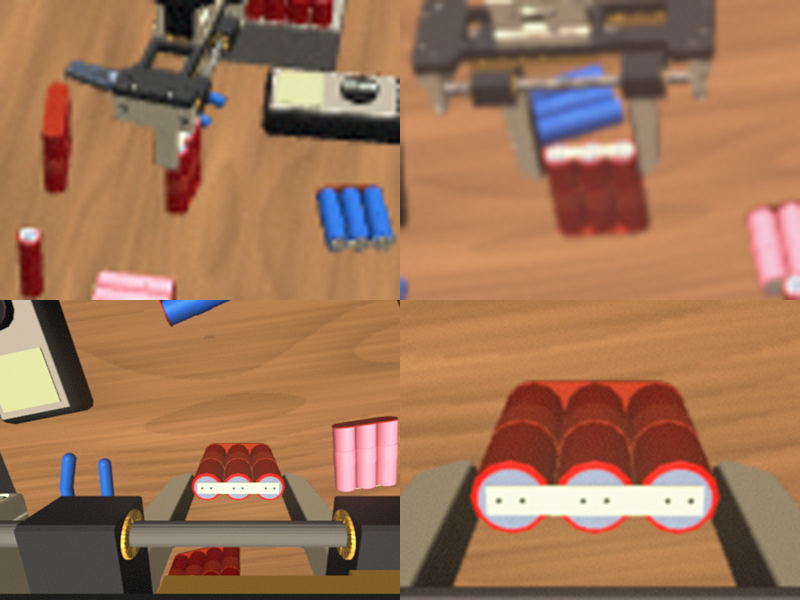

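Pack hangs strip up between the fingers: strip centre at wrist (317,250), foot's near edge at row 191. I check how upright it hangs.

```bash
python3 -m inch '.6 0 0 0 0 0 0;.6 0 0 0 0 0 0;.6 0 0 0 0 0 0' 20
python3 - <<'E'
from h import *
s=robot.observe();e=s["ee_pos"];R=Ro.from_euler("xyz",s["tcp_rot"],degrees=True)
for dz in (-.002,.001,.004):
  for P in [(0,0,dz),(.01075,0,dz),(-.01075,0,dz),(.01075,0,dz+.072),(-.01075,0,dz+.072)]: print(P,np.round(proj("wrist",e+R.apply(P)),1))
g=cv2.cvtColor(robot.snapshot("wrist")[:,:,::-1],cv2.COLOR_BGR2HSV)
for v in range(180,275,2): print(v,g[v,318],end=";")
go([.523,.1557,.2],[180,0,181.5])
E
```

```text
t: 5.77
ee_pos: [0.5419, -0.228, 0.1143]
tcp_rot: [180.0, -0.1, 172.8]
contact_force: [1.1, -0.6, -2.1]
width: 0.689
grasp_force: 20.0
(0, 0, -0.002) [315.6 265.9]
(0.01075, 0, -0.002) [315.6 245.3]
(-0.01075, 0, -0.002) [315.7 285.8]
(0.01075, 0, 0.06999999999999999) [315.9 202.1]
(-0.01075, 0, 0.06999999999999999) [315.9 231.5]
(0, 0, 0.001) [315.7 263. ]
(0.01075, 0, 0.001) [315.6 242.7]
(-0.01075, 0, 0.001) [315.7 282.6]
(0.01075, 0, 0.073) [315.9 200.9]
(-0.01075, 0, 0.073) [315.9 229.9]
(0, 0, 0.004) [315.7 260.3]
(0.01075, 0, 0.004) [315.6 240.3]
(-0.01075, 0, 0.004) [315.7 279.6]
(0.01075, 0, 0.076) [315.9 199.7]
(-0.01075, 0, 0.076) [316.  228.4]
180 [ 14 147 192];182 [ 14 149 186];184 [ 14 149 183];186 [ 14 146 189];188 [ 15 145 195];190 [  9 189 162];192 [  4 207 137];194 [  4 198 125];196 [  4 206 126];198 [  4 191 127];200 [  3 180 129];202 [  5 188 138];204 [  6 198 135];206 [  4 187 139];208 [  5 188 140];210 [  6 198 161];212 [  5 200 125];214 [  4 187 128];216 [  4 190 126];218 [  5 199 127];220 [  5 192 126];222 [  4 191 127];224 [  4 186 130];226 [  5 188 129];228 [  5 179 127];230 [  3 205 197];232 [  2 213 253];234 [179 138 233];236 [112  35 213];238 [111  33 206];240 [110  34 211];242 [ 60   3 193];244 [ 32  25 252];246 [ 33  21 252];248 [ 32  19 251];250 [ 33  20 252];252 [ 33  19 252];254 [ 32  19 251];256 [ 32  20 253];258 [108  18 215];260 [111  35 209];262 [105  40 215];264 [178 126 234];266 [  4 191 228];268 [ 14 136 182];270 [ 14 142 181];272 [ 14 139 174];274 [ 14 141 179];at [ 0.542  -0.228   0.1143] [ 1.800e+02 -1.000e-01  1.728e+02] F [-0.6  0.1 -3.5] w 0.685 20.0 t 5.82
shift [ 0.447  2.522 -0.57 ] turn [ 0.    -0.    -0.048] dist 0.39357681191622995
```

```bash
python3 - <<'E'
from h import *
from scipy.optimize import fsolve
s=robot.observe();e=s["ee_pos"];R=Ro.from_euler("xyz",s["tcp_rot"],degrees=True)
def pt(p,a,b): # a along thickness(tool x), b down the pack
    c,d=np.cos(p[2]),np.sin(p[2]); return e+R.apply([p[0]+c*a+d*b,0,p[1]-d*a+c*b])
def f(p): return [proj("wrist",pt(p,.01075,0))[1]-230.3,proj("wrist",pt(p,-.01075,0))[1]-267,proj("wrist",pt(p,.01075,.072))[1]-189.3]
p=fsolve(f,[0,.001,0]);print("xoff,zoff,tilt",p,np.degrees(p[2]))
for n in("side","scene"): 
  im=robot.snapshot(n)[:,:,::-1];cv2.imwrite(f"pics/{n}3.png",im)
  print(n,[np.round(proj(n,pt(p,a,b)+R.apply([0,y,0])),1) for p in (p,[0,.001,0]) for a,b,y in [(0,0,0),(0,.072,0),(0,.072,.0322),(0,.072,-.0322)]])
E
```

```text
xoff,zoff,tilt [0.00160316 0.01381427 0.05016489] 2.874236485228991
side [array([344.1, 164.1]), array([344.6, 179. ]), array([342.2, 184.3]), array([346.9, 173.8]), array([343.8, 161.2]), array([343.3, 176.2]), array([340.9, 181.5]), array([345.7, 171. ])]
scene [array([227.7, 189.4]), array([231.3, 207.4]), array([242.8, 206.8]), array([219.7, 208. ]), array([227. , 186.2]), array([230.6, 205.4]), array([242.2, 204.8]), array([218.9, 206.1])]
```

```bash

python3 -m inch '.6 0 0 -.1 0 0 0;.6 0 0 -.25 0 0 0;.6 0 .05 -.42 0 0 0;.6 0 .15 -.6 0 0 0;.6 0 .3 -.7 0 0 0' 20 >/dev/null
python3 -m inch '.6 .04 .18 0 0 0 0;.6 .08 .36 0 0 0 0;.6 .12 .54 0 0 0 0;.6 .16 .72 0 0 0 0;.6 .2 .9 0 0 0 0' >/dev/null
python3 -m inch '.6 .04 .18 0 0 0 0;.6 .08 .36 0 0 0 0;.6 .12 .54 0 0 0 0;.6 .16 .72 0 0 -.02 0;.6 .19 .85 0 0 0 -.048' >/dev/null
python3 -m inch '.6 .02 .2 0 0 0 0;.6 .04 .3 0 0 0 0;.6 .04 .38 0 0 0 0;.6 .04 .42 0 0 0 0;.6 .04 .42 0 0 0 0' 
python3 - <<'E'
from h import *
go([.524,.1503,.22],[180,0,181.5])
E
```

```text
t: 7.58
ee_pos: [0.5175, 0.1485, 0.2194]
tcp_rot: [-180.0, 0.8, 179.5]
contact_force: [-0.4, 0.3, -1.9]
width: 0.687
grasp_force: 20.0
at [0.5175 0.1485 0.2194] [-180.     0.8  179.5] F [-0.4  0.3 -1.9] w 0.687 20.0 t 7.58
shift [-0.043  0.012 -0.003] turn [-0.     0.005 -0.011] dist 0.006755579098427097
```

```bash

python3 -m inch '.6 -.04 .01 .1 0 .005 -.011;.6 -.04 .01 .25 0 .005 -.011;.6 -.04 .01 .45 0 .005 -.011;.6 -.04 .01 .63 0 .005 -.011;.6 -.04 .01 .73 0 .005 -.011' >/dev/null
python3 -m inch '.6 0 0 0 0 0 0;.6 0 0 0 0 0 0' 
python3 - <<'E'
from h import *
w=robot.snapshot("wrist")[:,:,::-1];a=robot.snapshot("side")[:,:,::-1];b=robot.snapshot("scene")[:,:,::-1]
tiles("pics/t3.png",[(w,220,140,200),(w,120,100,400),(a,290,210,80),(b,320,130,100)])
P=lambda x,y,z:[.5287+np.cos(.0256)*x-np.sin(.0256)*y,.1566+np.sin(.0256)*x+np.cos(.0256)*y,z]
for q in [(.01075,.03225,.012),(.01075,.03225,.028),(-.02125,.03225,.028),(-.02125,.03225,.012),(.01075,-.05075,.028),(.01075,-.05075,.012)]: print(q,*[np.round(proj(n,P(*q)),1) for n in("wrist","side")])
E
```

```text
t: 8.17
ee_pos: [0.5253, 0.1469, 0.1098]
tcp_rot: [-179.8, -0.1, -178.7]
contact_force: [0.5, -0.2, -2.0]
width: 0.687
grasp_force: 20.0
(0.01075, 0.03225, 0.012) [367.4 219.9] [322.6 268.5]
(0.01075, 0.03225, 0.028) [370.6 227.1] [322.5 265.4]
(-0.02125, 0.03225, 0.028) [372.4 185.3] [332.7 266.8]
(-0.02125, 0.03225, 0.012) [369.  180.4] [332.7 269.9]
(0.01075, -0.05075, 0.028) [259.1 227.4] [326.9 245.1]
(0.01075, -0.05075, 0.012) [262.6 220.1] [327.  248.2]
```

View pics/t3.png

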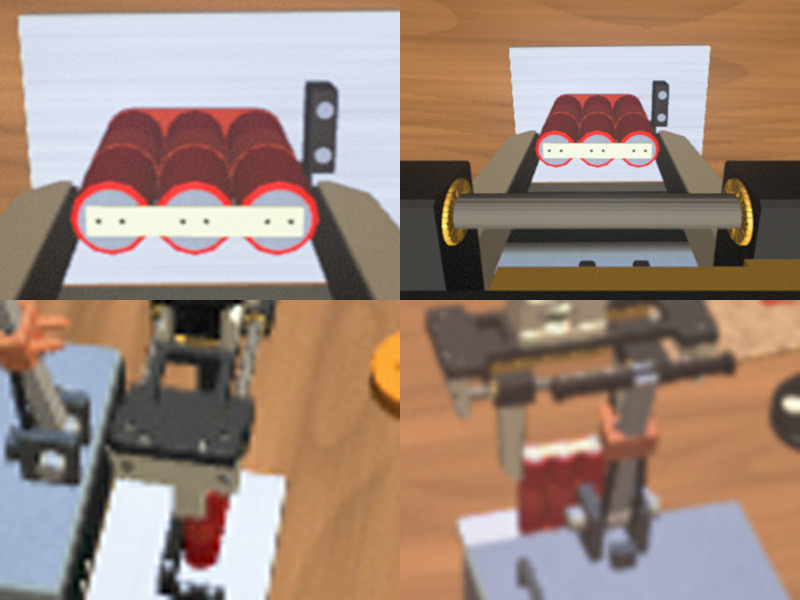

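The pack hangs upright before the back stop and to the right of the side stop. The stop edge is at wrist (372,181–224), as predicted. Now I lower it gently.

```bash

python3 -m inch '.6 0 0 .015 0 0 0;.6 0 0 .03 0 0 0;.6 0 0 .045 0 0 0;.6 0 0 .055 0 0 0;.6 0 0 .06 0 0 0' 
python3 -m inch '.6 0 0 .004 0 0 0;.6 0 0 .008 0 0 0;.6 0 0 .012 0 0 0;.6 0 0 .016 0 0 0;.6 0 0 .02 0 0 0' 6
```

```text
t: 8.73
ee_pos: [0.5249, 0.1487, 0.1009]
tcp_rot: [-179.9, -0.1, -178.6]
contact_force: [0.5, -0.0, -1.8]
width: 0.694
grasp_force: 20.0
t: 9.15
ee_pos: [0.5251, 0.1487, 0.0981]
tcp_rot: [-179.9, -0.1, -178.6]
contact_force: [-0.8, -0.9, -1.6]
width: 0.691
grasp_force: 6.0
```

```bash

python3 -m inch '.6 0 0 .004 0 0 0;.6 0 0 .008 0 0 0;.6 0 0 .012 0 0 0;.6 0 0 .016 0 0 0' 
python3 -m inch '.6 0 0 .004 0 0 0;.6 0 0 .008 0 0 0;.6 0 0 .012 0 0 0;.6 0 0 .016 0 0 0' 3
```

```text
t: 9.48
ee_pos: [0.5251, 0.1487, 0.0956]
tcp_rot: [-179.9, -0.1, -178.6]
contact_force: [-0.1, -0.2, -2.3]
width: 0.692
grasp_force: 6.0
t: 9.82
ee_pos: [0.5251, 0.1487, 0.0932]
tcp_rot: [-179.9, -0.1, -178.6]
contact_force: [-0.7, 0.7, -1.7]
width: 0.691
grasp_force: 3.0
```

```bash

python3 -m inch '.6 0 0 .006 0 0 0;.6 0 0 .012 0 0 0;.6 0 0 .018 0 0 0;.6 0 0 .024 0 0 0' 
python3 -m inch '.6 0 0 .006 0 0 0;.6 0 0 .012 0 0 0;.6 0 0 .018 0 0 0;.6 0 0 .024 0 0 0' 3
python3 -m inch '.6 0 0 .006 0 0 0;.6 0 0 .012 0 0 0;.6 0 0 .018 0 0 0;.6 0 0 .024 0 0 0' 3
```

```text
t: 10.15
ee_pos: [0.5259, 0.1487, 0.0904]
tcp_rot: [-180.0, 0.1, -178.6]
contact_force: [-0.4, -0.3, 4.1]
width: 0.692
grasp_force: 3.0
t: 10.48
ee_pos: [0.5257, 0.1487, 0.0862]
tcp_rot: [-179.9, 0.0, -178.6]
contact_force: [0.6, -1.5, 4.1]
width: 0.693
grasp_force: 3.0
t: 10.82
ee_pos: [0.5251, 0.1487, 0.0824]
tcp_rot: [-179.9, -0.1, -178.6]
contact_force: [1.0, -1.1, 4.3]
width: 0.695
grasp_force: 3.0
```

```bash

python3 -m inch '.76 0 0 0 0 0 0;.76 0 0 0 0 0 0;.76 0 0 .03 0 0 0;.76 0 0 .06 0 0 0;.76 0 0 .095 0 0 0' 3 
python3 -m inch '.6 0 0 0 0 0 0;.6 0 0 0 0 0 0;.6 0 0 0 0 0 0;.6 0 0 0 0 0 0' 5
python3 -m inch '.6 -.005 0 0 0 0 0;.6 -.01 0 0 0 0 0;.6 -.015 0 0 0 0 0;.6 -.02 0 0 0 0 0' 5
python3 - <<'E'
from h import *
w=robot.snapshot("wrist")[:,:,::-1]
g=[w[v,x] for v in () for x in ()]
cv2.imwrite("pics/w4.png",cv2.resize(w[150:290,220:420],(800,560),interpolation=cv2.INTER_CUBIC))
P=lambda x,y,z:[.5287+np.cos(.0256)*x-np.sin(.0256)*y,.1566+np.sin(.0256)*x+np.cos(.0256)*y,z]
for q in [(-.01075,0,.084),(.01075,0,.084),(-.01075,0,.012),(0,.03225,.084),(-.02125,.03225,.028),(.01075,.03225,.028)]: print(q,np.round(proj("wrist",P(*q)),1),(proj("wrist",P(*q))-[220,150])*4)
go([.5287,.1566,.07],[180,0,181.5])
E
```

```text
t: 11.23
ee_pos: [0.5246, 0.1488, 0.0675]
tcp_rot: [-179.9, -0.1, -178.6]
contact_force: [-0.9, -0.6, -0.7]
width: 0.762
grasp_force: 0.0
t: 11.57
ee_pos: [0.5248, 0.1486, 0.068]
tcp_rot: [-179.9, -0.1, -178.6]
contact_force: [0.8, 0.2, -2.0]
width: 0.692
grasp_force: 5.0
t: 11.9
ee_pos: [0.5282, 0.1488, 0.0683]
tcp_rot: [-179.9, -0.1, -178.6]
contact_force: [-1.1, 1.0, -1.3]
width: 0.692
grasp_force: 5.0
(-0.01075, 0, 0.084) [333.6 259.1] [454.5783849  436.33490593]
(0.01075, 0, 0.084) [333.1 302.7] [452.29835324 610.77835548]
(-0.01075, 0, 0.012) [328.1 208.7] [432.54641562 234.82354474]
(0, 0.03225, 0.084) [406.5 281.2] [745.85239944 524.83682135]
(-0.02125, 0.03225, 0.028) [383.9 199.8] [655.64800454 199.3245588 ]
(0.01075, 0.03225, 0.028) [381.2 249.8] [644.62008637 399.27751747]
at [0.5284 0.1488 0.0683] [-179.9   -0.  -178.6] F [-0.4 -0.6 -2.3] w 0.694 5.0 t 11.95
shift [-0.003  0.052 -0.011] turn [-0.    -0.    -0.001] dist 0.007998394556364042
```

View pics/w4.png

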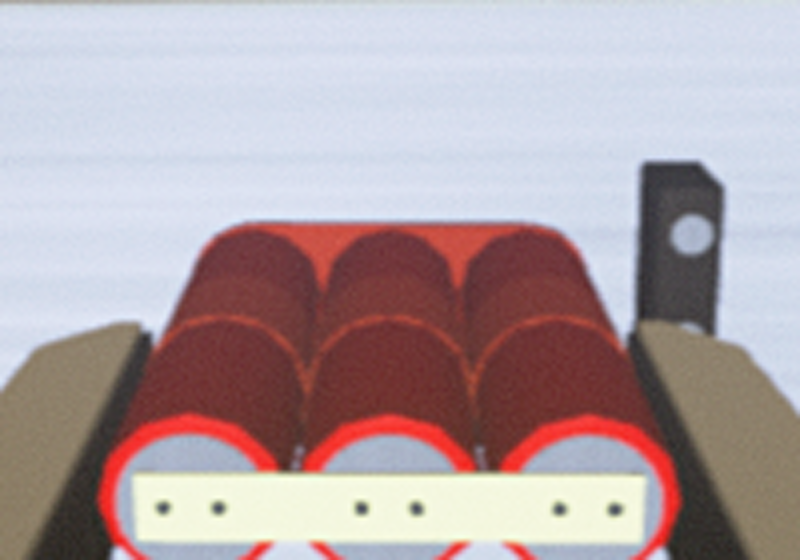

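The pack stands upright, about 2.5 mm short of the back stop (near edge at row 416 against 436 when seated) and about 7 mm short of the side stop. I regrip lower and push gently.

```bash

python3 -m inch '.76 0 0 0 0 0 0;.76 0 0 0 0 0 0;.76 0 0 .03 0 0 0;.76 0 0 .06 0 0 0;.76 0 0 .09 0 0 0' 3 
python3 -m inch '.6 0 0 0 0 0 0;.6 0 0 0 0 0 0;.6 0 0 0 0 0 0;.6 0 0 0 0 0 0' 5
python3 -m inch '.6 -.003 0 0 0 0 0;.6 -.006 0 0 0 0 0;.6 -.009 0 0 0 0 0;.6 -.012 0 0 0 0 0' 5
python3 -m inch '.6 -.002 0 0 0 0 0;.6 -.004 0 0 0 0 0;.6 -.006 0 0 0 0 0' 5
python3 -m inch '.6 -.002 0 0 0 0 0;.6 -.004 0 0 0 0 0;.6 -.004 0 0 0 0 0' 5
```

```text
t: 12.37
ee_pos: [0.5281, 0.1488, 0.0544]
tcp_rot: [-179.9, -0.1, -178.6]
contact_force: [0.3, 0.4, 0.2]
width: 0.759
grasp_force: 0.0
t: 12.7
ee_pos: [0.5278, 0.1487, 0.0545]
tcp_rot: [-179.9, -0.1, -178.6]
contact_force: [0.2, 0.1, -1.4]
width: 0.689
grasp_force: 5.0
t: 13.03
ee_pos: [0.5283, 0.1487, 0.0545]
tcp_rot: [-179.9, -0.3, -178.6]
contact_force: [-3.3, 0.7, -0.3]
width: 0.693
grasp_force: 5.0
t: 13.28
ee_pos: [0.5301, 0.1487, 0.0547]
tcp_rot: [-179.9, -0.1, -178.6]
contact_force: [-3.4, -1.0, -0.8]
width: 0.692
grasp_force: 5.0
t: 13.53
ee_pos: [0.5313, 0.1487, 0.0547]
tcp_rot: [-179.9, -0.1, -178.6]
contact_force: [-2.4, 0.1, -0.2]
width: 0.688
grasp_force: 5.0
```

```bash

python3 -m inch '.6 0 .008 0 0 0 0;.6 0 .016 0 0 0 0;.6 0 .024 0 0 0 0;.6 0 .03 0 0 0 0;.6 0 .036 0 0 0 0' 5
python3 -m inch '.6 0 .004 0 0 0 0;.6 0 .008 0 0 0 0;.6 0 .012 0 0 0 0' 5
python3 -m inch '.6 0 .003 0 0 0 0;.6 0 .006 0 0 0 0;.6 0 .006 0 0 0 0' 5
```

```text
t: 13.95
ee_pos: [0.5311, 0.1541, 0.0546]
tcp_rot: [-179.9, -0.1, -178.6]
contact_force: [-3.2, -1.9, -2.1]
width: 0.691
grasp_force: 5.0
t: 14.2
ee_pos: [0.5311, 0.1561, 0.0547]
tcp_rot: [-179.9, -0.1, -178.6]
contact_force: [-2.2, -2.0, -1.9]
width: 0.692
grasp_force: 5.0
t: 14.45
ee_pos: [0.5313, 0.1564, 0.0547]
tcp_rot: [-179.9, -0.1, -178.6]
contact_force: [-3.0, -1.7, -3.0]
width: 0.691
grasp_force: 5.0
```

Sliding friction so far; a little more until the side stop answers.

```bash

python3 -m inch '.6 0 .004 0 0 0 0;.6 0 .008 0 0 0 0;.6 0 .008 0 0 0 0' 5
python3 -m inch '.6 0 .004 0 0 0 0;.6 0 .008 0 0 0 0;.6 0 .008 0 0 0 0' 5
```

```text
t: 14.7
ee_pos: [0.5314, 0.1565, 0.0548]
tcp_rot: [-179.8, -0.1, -178.7]
contact_force: [-2.8, -3.9, -0.9]
width: 0.691
grasp_force: 5.0
t: 14.95
ee_pos: [0.5315, 0.1566, 0.0548]
tcp_rot: [-179.7, -0.0, -178.7]
contact_force: [-2.3, -6.3, -1.1]
width: 0.693
grasp_force: 5.0
```

```bash

python3 -m inch '.6 .01 -.004 0 0 0 0;.7 .014 -.008 0 0 0 0;.76 .014 -.008 0 0 0 0;.78 .014 -.008 0 0 0 0;.78 .014 -.008 0 0 0 0' 3
python3 -m inch '.8 0 0 -.05 0 0 0;.8 0 0 -.12 0 0 0;.8 0 0 -.22 0 0 0;.8 0 0 -.32 0 0 0;.8 0 0 -.4 0 0 0' 3
python3 -m inch '.8 -.0 0 0 0 0 0;.8 0 0 0 0 0 0'
python3 - <<'E'
from h import *
w=robot.snapshot("wrist")[:,:,::-1];cv2.imwrite("pics/w5.png",w)
for n in("side","scene"):cv2.imwrite(f"pics/{n}5.png",robot.snapshot(n)[:,:,::-1])
P=lambda x,y,z:[.5287+np.cos(.0256)*x-np.sin(.0256)*y,.1566+np.sin(.0256)*x+np.cos(.0256)*y,z]
for q in [(-.01075,0,.084),(.01075,0,.084),(-.01075,0,.012),(0,.03225,.084),(0,-.03225,.084),(-.02125,.03225,.028),(-.02125,.03225,.012),(-.047,0,.012)]: print(q,np.round(proj("wrist",P(*q)),1))
h=cv2.cvtColor(w,cv2.COLOR_BGR2HSV);u=int(proj("wrist",P(-.01075,0,.084))[0])
m=(h[...,1]>120).astype(int)
for c in (u-1,u+1): col=m[:,c];print(c,np.flatnonzero(np.diff(col))) 
v=int(proj("wrist",P(0,0,.084))[1]);print(v,np.flatnonzero(np.diff(m[v])))
print([tuple(h[r,u]) for r in range(190,215)])
E
```

```text
t: 15.37
ee_pos: [0.5303, 0.16, 0.0554]
tcp_rot: [179.9, 0.1, -178.5]
contact_force: [-0.6, -0.0, -0.3]
width: 0.778
grasp_force: 0.1
t: 15.78
ee_pos: [0.5299, 0.1591, 0.117]
tcp_rot: [180.0, 0.1, -178.6]
contact_force: [-0.5, 1.2, -1.1]
width: 0.8
grasp_force: 0.0
t: 15.95
ee_pos: [0.5298, 0.1589, 0.1161]
tcp_rot: [180.0, 0.1, -178.6]
contact_force: [-0.6, -0.6, -0.7]
width: 0.799
grasp_force: 0.0
(-0.01075, 0, 0.084) [312.9 222. ]
(0.01075, 0, 0.084) [313.1 256.7]
(-0.01075, 0, 0.012) [314.  190.6]
(0, 0.03225, 0.084) [368.9 239.5]
(0, -0.03225, 0.084) [257.1 239.7]
(-0.02125, 0.03225, 0.028) [358.3 182. ]
(-0.02125, 0.03225, 0.012) [355.7 177.4]
(-0.047, 0, 0.012) [313.8 143.9]
311 [136 185 188 189 193 197 203 205 209 210 211 212 217 244 246 367 390]
313 [136 185 190 191 197 198 210 211 212 213 217 244 246 367 390]
239 [  9  13  35  45  46 215 260 262 298 299 324 326 334 337 360 363 418 633
 635 636]
[(np.uint8(177), np.uint8(126), np.uint8(115)), (np.uint8(176), np.uint8(128), np.uint8(112)), (np.uint8(179), np.uint8(122), np.uint8(115)), (np.uint8(179), np.uint8(120), np.uint8(1
[... 278 characters left out ...]
)), (np.uint8(0), np.uint8(137), np.uint8(145)), (np.uint8(0), np.uint8(133), np.uint8(123)), (np.uint8(178), np.uint8(125), np.uint8(114)), (np.uint8(177), np.uint8(124), np.uint8(119)), (np.uint8(177), np.uint8(123), np.uint8(116)), (np.uint8(179), np.uint8(126), np.uint8(113)), (np.uint8(179), np.uint8(126), np.uint8(113)), (np.uint8(1), np.uint8(131), np.uint8(117)), (np.uint8(178), np.uint8(119), np.uint8(118)), (np.uint8(177), np.uint8(125), np.uint8(118)), (np.uint8(177), np.uint8(134), np.uint8(114)), (np.uint8(177), np.uint8(139), np.uint8(114)), (np.uint8(179), np.uint8(123), np.uint8(114)), (np.uint8(178), np.uint8(136), np.uint8(124)), (np.uint8(0), np.uint8(166), np.uint8(183))]
```

```bash
python3 - <<'E'
from h import *
w=cv2.imread("pics/w5.png");h=cv2.cvtColor(w,cv2.COLOR_BGR2HSV);S=h[...,1].astype(int);V=h[...,2].astype(int)
for c in range(236,400,8):
    col=S[:,c];pe=[r for r in range(120,150) if V[r,c]>190 and S[r,c]<60][:1]
    fe=[r for r in range(150,235) if S[r,c]>90][:1]; dk=[r for r in range(150,235) if V[r,c]<90 and S[r,c]<90]
    print(c,pe,fe,(dk[0],dk[-1]) if dk else None)
for r in (175,185,190,195,200,205): print(r,"".join("R" if S[r,c]>90 else "k" if V[r,c]<100 else "." for c in range(220,400,2)))
# measured tip: refit welder on wrist5 using plate near edge + side stop
E
```

```text
236 [140] [] None
244 [140] [] None
252 [140] [] (214, 229)
260 [139] [223] (214, 220)
268 [139] [208] None
276 [139] [191] None
284 [139] [187] None
292 [139] [186] None
300 [139] [186] None
308 [139] [186] None
316 [139] [186] None
324 [139] [186] None
332 [139] [185] None
340 [139] [185] None
348 [139] [188] None
356 [139] [200] (178, 199)
364 [139] [221] (173, 216)
372 [139] [] None
380 [139] [] None
388 [138] [] (234, 234)
396 [138] [] None
175 ....................................................................kkkkkkk...............
185 .....................................................RRRRRRRRR......kk....................
190 .............................RRRRRRRRRRRRRRRRRRRRRRRRRRRRRRRRRRRRR..kkk...k...............
195 ............................RRRRRRRRRRRRRRRRRRRRRRRRRRRRRRRRRRRRRRR.kkkkkkk...............
200 ..........................RRRRRRRRRRRRRRRRRRRRRRRRRRRRRRRRRRRRRRRRRRRkkkkkk...............
205 .........................RRRRRRRRRRRRRRRRRRRRRRRRRRRRRRRRRRRRRRRRRRRRRk...k...............
```

```bash
python3 -m inch '.8 .05 0 -.25 0 0 0;.8 .15 0 -.5 0 0 0;.8 .3 0 -.75 0 0 0;.8 .4 0 -.98 0 0 0;.8 .4 0 -.98 0 0 0'
python3 - <<'E'
from h import *
print(np.round(robot.observe()["qpos"],1))
# handle from side5/scene5: dark bar ends predicted
b=cv2.imread("pics/side5.png");a=cv2.imread("pics/scene5.png")
th=.015
def P(x,y,z): return [.5255+np.cos(th)*x-np.sin(th)*y,.157+np.sin(th)*x+np.cos(th)*y,z]
hz=.115+.15*np.sin(1.83);hx=.085-.15*np.cos(1.83)
for n,im in(("scene",a),("side",b)):
    for y in(-.055,.055): print(n,y,np.round(proj(n,P(hx,y,hz)),1))
    for y in(-.045,-.032,.032,.045):
        u,v=np.round(proj(n,P(hx,y,hz))).astype(int)
        g=cv2.cvtColor(im,cv2.COLOR_BGR2GRAY);L=g[v-8:v+9,u] if n=="scene" else g[v,u-8:u+9];print(y,(u,v),L)
E
```

```text
t: 16.52
ee_pos: [0.4697, 0.1579, 0.2676]
tcp_rot: [179.8, 0.4, -178.5]
contact_force: [0.7, -0.1, -0.2]
width: 0.802
grasp_force: 0.0
[-30.1  19.9  12.4 104.9  -5.2  55.3  76. ]
scene -0.055 [358.6 151.7]
scene 0.055 [401.7 145.5]
-0.045 (np.int64(363), np.int64(151)) [102 118 130 135 141 150 119  83  66  57  71 115 144 150 150 148 144]
-0.032 (np.int64(368), np.int64(150)) [109 119 129 133 138 140 116  85  68  60  65 101 138 150 152 146 145]
0.032 (np.int64(393), np.int64(147)) [ 83 103 113 112 116  94  71  65  59  61  96 137 151 155 155 150 146]
0.045 (np.int64(398), np.int64(146)) [ 64  65  95 119 130 125  93  68  58  57  95 152 160 156 156 153 150]
side -0.055 [289.7 187.4]
side 0.055 [280.  214.3]
-0.045 (np.int64(289), np.int64(190)) [147 151 149 151 156 153  85  46  46  41  54 120 130 135 132 131 132]
-0.032 (np.int64(288), np.int64(193)) [231 228 146 131 155 150  85  48  42  39  51 132 134 135 135 134 135]
0.032 (np.int64(282), np.int64(208)) [157 152 150 150 147 153 151  73  46  44  39  35 100 103 105 113 149]
0.045 (np.int64(281), np.int64(212)) [153 152 150 149 146 150 112  46  46  43  35  92 131 135 112 102 106]
```

```bash
python3 -m inch '.8 0 0 -.15 0 0 .04;.8 0 0 -.3 0 0 .08;.8 0 0 -.45 0 0 .119;.8 0 0 -.6 0 0 .159;.8 0 0 -.62 0 0 .199' >/dev/null
python3 -m inch '.8 0 0 0 0 0 .04;.8 0 0 0 0 0 .08;.8 0 0 0 0 0 .119;.8 0 0 0 0 0 .159;.8 0 0 0 0 0 .199' >/dev/null
python3 -m inch '.8 0 0 0 0 0 .04;.8 0 0 0 0 0 .08;.8 0 0 0 0 0 .11;.8 0 0 0 0 0 .11;.8 0 0 0 0 0 .11'
python3 - <<'E'
from h import *
print(np.round(robot.observe()["qpos"],1))
go([.6485,.1909,.36],[180,0,90.9])
E
```

```text
t: 17.77
ee_pos: [0.4691, 0.1571, 0.3538]
tcp_rot: [-179.9, 0.1, 90.3]
contact_force: [-0.7, -0.1, -0.1]
width: 0.798
grasp_force: 0.0
[-44.9  17.3  32.7  96.3  -9.8  69.4  -9.7]
at [0.4691 0.1571 0.3538] [-1.799e+02  1.000e-01  9.030e+01] F [-0.7 -0.1 -0.1] w 0.798 0.0 t 17.77
shift [ 0.219  1.197 -0.045] turn [-0.001  0.001 -0.003] dist 0.1826050705809212
```

```bash
python3 -m inch '.8 .03 .15 -.02 0 0 0;.8 .07 .35 -.04 0 0 0;.8 .11 .55 -.04 0 0 0;.8 .15 .75 -.04 0 0 0;.8 .18 .9 -.04 0 0 0' >/dev/null
python3 -m inch '.8 .02 .15 0 0 0 -.003;.8 .04 .28 0 0 0 -.003;.8 .04 .3 0 0 0 -.003;.8 .04 .3 0 0 0 -.003;.8 .04 .3 0 0 0 -.003'
python3 - <<'E'
from h import *
go([.6485,.1909,.257],[180,0,90.9])
E
```

```text
t: 18.6
ee_pos: [0.6488, 0.19, 0.3601]
tcp_rot: [-179.9, 0.1, 90.7]
contact_force: [-0.2, -0.3, 0.6]
width: 0.804
grasp_force: 0.0
at [0.6488 0.19   0.3601] [-1.799e+02  1.000e-01  9.070e+01] F [-0.2 -0.3  0.6] w 0.804 0.0 t 18.6
shift [ 0.007 -0.     0.687] turn [-0.001  0.    -0.001] dist 0.10307559786756755
```

```bash
python3 -m inch '.8 0 0 .15 0 0 0;.8 0 0 .3 0 0 0;.7 0 0 .45 0 0 0;.6 0 0 .6 0 0 0;.5 0 0 .67 0 0 0'
python3 -m inch '.4 0 0 0 0 0 0;.3 0 0 0 0 0 0;.25 0 0 0 0 0 0;.2 0 0 0 0 0 0;.17 0 0 0 0 0 0' 5
python3 -m inch '.1 0 0 0 0 0 0;.1 0 0 0 0 0 0;.1 0 0 0 0 0 0;.1 0 0 0 0 0 0' 8
```

```text
t: 19.02
ee_pos: [0.6466, 0.1905, 0.2578]
tcp_rot: [-179.7, 0.1, 90.7]
contact_force: [0.1, 0.1, -1.0]
width: 0.636
grasp_force: 0.0
t: 19.43
ee_pos: [0.6498, 0.1902, 0.2616]
tcp_rot: [179.9, 0.0, 90.7]
contact_force: [0.6, -0.2, -0.7]
width: 0.278
grasp_force: 0.0
t: 19.77
ee_pos: [0.6488, 0.1902, 0.2605]
tcp_rot: [-179.9, 0.1, 90.7]
contact_force: [-3.2, -0.3, 4.1]
width: 0.124
grasp_force: 8.0
```

```bash
python3 -m inch '.1 0 -.078 -.017 0 0 0;.1 0 -.147 -.027 0 0 0;.1 0 -.227 -.033 0 0 0;.1 0 -.307 -.032 0 0 0;.1 0 -.387 -.025 0 0 0' 15
```

```text
t: 20.18
ee_pos: [0.5923, 0.1888, 0.2648]
tcp_rot: [179.8, 0.1, 90.6]
contact_force: [1.1, -0.8, -0.2]
width: 0.123
grasp_force: 15.0
```

```bash
python3 -m inch '.1 0 -.079 .014 0 0 0;.1 0 -.156 .0335 0 0 0;.1 0 -.232 .0595 0 0 0;.1 0 -.305 .091 0 0 0;.1 0 -.376 .129 0 0 0'
python3 -m inch '.1 0 -.067 .043 0 0 0;.1 0 -.131 .092 0 0 0;.1 0 -.19 .145 0 0 0;.1 0 -.246 .203 0 0 0;.1 0 -.296 .265 0 0 0'
```

```text
t: 20.6
ee_pos: [0.5352, 0.1879, 0.245]
tcp_rot: [179.9, 0.1, 90.6]
contact_force: [0.2, -1.6, 0.2]
width: 0.121
grasp_force: 15.0
t: 21.02
ee_pos: [0.4901, 0.1873, 0.2047]
tcp_rot: [-180.0, 0.1, 90.6]
contact_force: [0.5, -1.6, -0.6]
width: 0.12
grasp_force: 15.0
```

```bash
python3 -m inch '.1 0 -.045 .066 0 0 0;.1 0 -.085 .135 0 0 0;.1 0 -.119 .208 0 0 0;.1 0 -.144 .273 0 0 0;.1 0 -.162 .33 0 0 0'
python3 -m inch '.1 0 -.012 .0485 0 0 0;.1 0 -.022 .0975 0 0 0;.1 0 -.028 .137 0 0 0;.1 0 -.031 .167 0 0 0;.1 0 -.033 .192 0 0 0'
```

```text
t: 21.43
ee_pos: [0.4654, 0.187, 0.1546]
tcp_rot: [-179.9, 0.2, 90.6]
contact_force: [-0.9, -1.3, -0.8]
width: 0.12
grasp_force: 15.0
t: 21.85
ee_pos: [0.4606, 0.1872, 0.126]
tcp_rot: [-179.9, 0.1, 90.6]
contact_force: [-2.4, -2.7, -1.4]
width: 0.12
grasp_force: 15.0
```

```bash
python3 -m inch '.1 0 -.001 .01 0 0 0;.1 0 -.001 .02 0 0 0;.1 0 -.001 .03 0 0 0;.1 0 -.001 .038 0 0 0;.1 0 -.001 .046 0 0 0'
python3 -m inch '.1 0 0 .006 0 0 0;.1 0 0 .012 0 0 0;.1 0 0 .012 0 0 0'
python3 -m inch '.1 0 0 .006 0 0 0;.1 0 0 .012 0 0 0;.1 0 0 .012 0 0 0'
```

```text
t: 22.27
ee_pos: [0.4604, 0.1874, 0.1196]
tcp_rot: [-179.9, 0.1, 90.6]
contact_force: [-2.9, -3.7, -0.5]
width: 0.122
grasp_force: 15.0
t: 22.52
ee_pos: [0.4603, 0.1874, 0.1177]
tcp_rot: [-179.9, 0.1, 90.6]
contact_force: [-2.3, -3.9, -2.3]
width: 0.123
grasp_force: 15.0
t: 22.77
ee_pos: [0.4603, 0.1875, 0.1163]
tcp_rot: [-179.9, 0.1, 90.6]
contact_force: [-3.2, -4.4, 1.7]
width: 0.123
grasp_force: 15.0
```

```bash
python3 -m inch '.1 0 0 .004 0 0 0;.1 0 0 .006 0 0 0;.1 0 0 .006 0 0 0'
python3 -m inch '.1 0 0 .004 0 0 0;.1 0 0 .004 0 0 0;.1 0 0 .004 0 0 0' 8
```

```text
t: 23.02
ee_pos: [0.4603, 0.1875, 0.116]
tcp_rot: [-179.9, 0.1, 90.6]
contact_force: [-3.5, -5.1, 5.8]
width: 0.128
grasp_force: 15.0
t: 23.27
ee_pos: [0.4603, 0.1875, 0.1157]
tcp_rot: [-179.9, 0.0, 90.6]
contact_force: [-4.1, -4.9, 6.8]
width: 0.126
grasp_force: 8.0
```

```bash
python3 -m inch '.1 -.004 -.003 -.003 0 0 0;.1 -.006 -.004 -.004 0 0 0;.14 -.006 -.004 -.004 0 0 0;.2 -.006 -.004 -.004 0 0 0;.3 -.006 -.004 -.004 0 0 0' 3
python3 -m inch '.35 0 0 0 0 0 0;.35 0 0 0 0 0 0;.35 0 0 -.05 0 0 0;.35 0 0 -.12 0 0 0;.35 0 0 -.2 0 0 0'
python3 -m inch '.35 0 0 -.2 0 0 0;.35 0 0 -.4 0 0 0;.35 0 -.2 -.6 0 0 0;.35 0 -.3 -.8 0 0 0;.35 0 -.3 -.9 0 0 0'
python3 - <<'E'
from h import *
a=robot.snapshot("side")[:,:,::-1];b=robot.snapshot("scene")[:,:,::-1];w=robot.snapshot("wrist")[:,:,::-1]
tiles("pics/t9.png",[(a,270,200,100),(b,320,140,100),(w,0,0,533),(a,230,100,300)])
E
```

```text
t: 23.68
ee_pos: [0.4616, 0.1884, 0.1155]
tcp_rot: [179.9, -0.0, 90.7]
contact_force: [-0.0, 0.1, -1.6]
width: 0.226
grasp_force: 0.0
t: 24.1
ee_pos: [0.4602, 0.187, 0.1456]
tcp_rot: [-179.9, 0.1, 90.6]
contact_force: [-0.5, 0.0, 0.7]
width: 0.351
grasp_force: 0.0
t: 24.52
ee_pos: [0.4138, 0.1868, 0.2836]
tcp_rot: [180.0, -0.1, 90.7]
contact_force: [0.2, 0.1, -0.8]
width: 0.35
grasp_force: 0.0
```

View pics/t9.png

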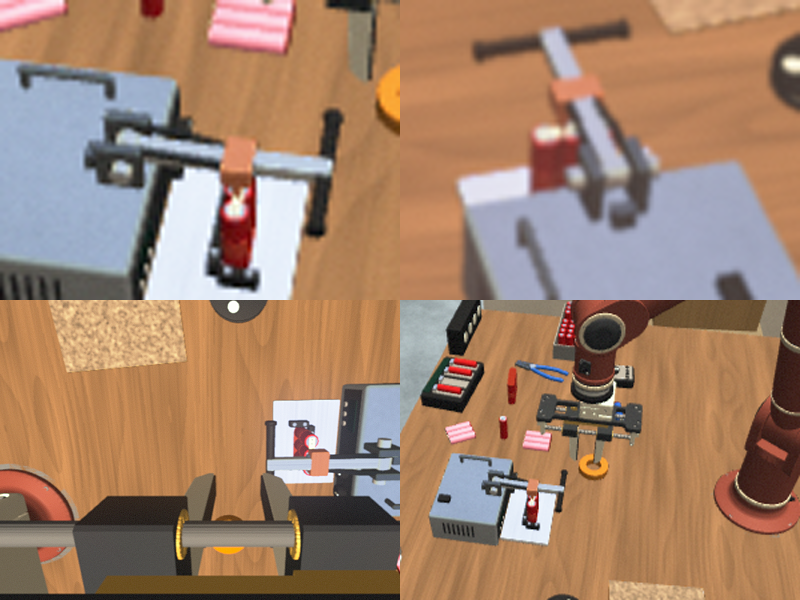

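The arm is level with its electrodes on the strip (side, around (328,254)), the pack stands upright in the stops, and the gripper is clear.

```bash
python3 -c "
from rig import robot
print(robot.hand_in())"
```

```text
the job is handed in; nothing more can be done
None
```

The job is handed in: the pack stands strip up against both stops, the electrode arm was guided down onto the strip and let go, and nothing else was moved, though flushness was judged from contact force and camera pixels, good to about 2 mm.

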